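# Hang the green newton meter on the lab stand's hook, scale outward

### The job

Take the green newton meter out of the rack and hang it by its eye on the hook of the lab stand, with the graduated scale facing outward, away from the stand's rod. Nobody has measured how high the hook is clamped, so feel for it with a light touch and never push or drop the meter hard against the stand. Let go when the hook carries the meter and it hangs still, and leave the other meters and the masses where they are.

Things in the scene. Friction and masses are not known exactly. Their poses are not given: they have to be found in the camera images.
- meter_green: green newton meter (rigid spring balance, ~100 g) upright in a rack slot: case 14 mm thick (x), 32 wide (y), 120 tall (z). Origin: centre of the case's underside; z up; x straight out of the marked face (green, white graduated scale). Plain black back, flat and smooth from bottom to top, at x = -7 mm. Grip the case's two sides (along y) from above, near its top. Load hook reaches 21 mm below
- meter_green_eye (a point): centre of the hole in the meter's black eye plate, at x = -4, z = 132 mm of the meter. The plate, on top of the case: 6 mm thick, flush with the case's back (x = -7 to -1 mm), 22 mm wide, top at z = 147 mm. The hole goes through along x: 12 mm wide, 20 mm high (z = 122 to 142 mm)
- stand: lab stand, heavy, fixed. Origin: on the table at the rod's axis; z up, x points outward, the way the hook points. Grey base plate 12 mm thick, x = -35 to 175, y = -65 to 65 mm; steel rod 10 mm thick, top at 285 mm. A 34 mm aluminium boss head on the rod, with thumbscrews to 33 mm either side, carries the hook. Pushed along x at the hook, the rod springs about 1 mm for 6 N; the boss does not slip
- stand_rod (a point): point on the rod's axis 180 mm above the table, axes as the stand. Hook: level steel bar 6 mm thick along x at y = 0, from the boss (collar ends at x = 25 mm) to an upturned tip (axis x = 112, outermost x = 115 mm) whose top is 12 mm above the bar's axis: 15 mm high end-on. Height of the bar's axis: anywhere from 190 to 240 mm above the table, not measured; see or feel it
- rack: fixed wooden rack 195 x 80 mm, 66 high; origin under its centre, z up. Three slots in a row along its x, at x = -55, 0, 55 mm, each 17 mm (x) by 35 mm (y); each holds a meter, which stands on a board 32 mm above the table. Lift a meter straight up at least 55 mm to free it, load hook included; the neighbours' tops are 179 mm above the table
- meter_blue: blue newton meter, same make and size, in another slot, to be left alone; origin: centre of the case's underside
- meter_red: red newton meter, same make and size, in another slot, to be left alone; origin: centre of the case's underside
- masses: brass slotted masses on a hanger, 44 mm across, 100 mm high, on the table, to be left alone; origin under its centre
Things that resemble listed ones, but are neither listed nor needed, are in the scene too. Leave any pink, purple or turquoise look-alike of the meter_green alone.

How it is judged:
By the outcome, as a careful person would: the job done as asked, in the order asked, and still so for the second after the job is handed in, with the robot touching nothing.
It also fails if it takes over 72 s, if anything falls off the work surface, if the arm or the gripper's body presses on something with over 40 N, if the wrist force passes 120 N, or if a joint passes its speed limit or range.

### The arm

A 6-joint arm with a two-finger parallel gripper is mounted at the origin on the work surface. World frame = base frame: x ahead of the robot, y to its left, z up, the work surface at z = 0. Lengths are in m, angles in rad, forces in N, time in s.
With the tool pointing down it reaches from about 0.35 to 0.975 m from the base axis. Payload 4.9 kg.
Tool frame: the origin (TCP) lies at the very end of the fingers, on their centre line; the grasp point (between the pads) lies 19 mm behind it; z points along the fingers, x is the direction in which the jaws open and shut, and the axes are right-handed (so a half turn about z gives the same grasp; the last joint's range is limited). The gripper opens to 85 mm and grips with 20 to 120 N. Pads are 22 mm wide; open, the fingers measure 114 mm over their backs; the gripper's body (76 mm by 85 mm) begins 54 mm behind the grasp point. The pads swing forward as they close: fully open they stand 13 mm farther back than shut.
Start: joints at [1.166, 0.053, 1.613, -0, 1.476, -0.119], TCP at [0.176, 0.6, 0.231] pointing down, gripper open.
Joint ranges: [-3.01, 3.01], [-1.01, 2.22], [0.06, 2.58], [-1.02, 4.17], [0.09, 2.62], [-3.14, 3.14]. Speed limits (rad/s): [2.57, 2.57, 3.14, 3.14, 3.14, 3.14].

### API

Orientations are given as a rotation vector (axis times angle).
In Python, from station import readout, viewer, ctrl, nets gives the robot as it stands. The module is installed in compiled form; this text tells all that it offers.
- The arm moves only by the tool step_arm, never from a script. Its argument "moves" is a list that holds one entry, the list of rows, each a list of 4 numbers: the shift along the world's x, y, z in cm, then the turn about the world's z in rad. In form: [[[dx, dy, dz, yaw], ...]]. A call has 1 to 10 rows; each row shifts and turns the commanded pose from where the row before left it; what a row does not reach is not made up. A row lasts 1/12 s, in which the tool goes at most 41.7 mm and 7.16 degrees, less where a joint would pass 70% of its speed; a pose out of reach is approached as far as the arm can. A call is refused whole if a number of a shift passes 4.17 or a number of a turn 0.125, either way. A call with a gripper value outside its range is refused whole. "grip" is the closure, from 0 (fully open) to 1 (shut), set as the call begins (left out, the last holds). The fingers move at their own pace and stop on an object; "squeeze" is the grip in N (left out, the last holds). Time passes only in rows, so rows that do not move let the fingers close. It gives the time, the measured TCP pose, the force and the opening at its end, in the units of the state.
- readout.get_obs(): the state, without advancing time (a new reading comes with each control period).
- viewer.get_image(name): name is "side" or "top" or "wrist"; returns the picture (420x560x3 uint8, blue, green, red); there is no depth.
- viewer.calibration(name): a dict with "camera_matrix" (3x3 intrinsics, pixels), "k1" (the pictures are not rectified: a ray, as slopes to the right and down, at radius r is drawn at 1 + k1 r^2 times it, then the intrinsics apply), "R" (3x3) and "t" (3): a world point X has camera coordinates R X + t. Camera axes: x right, y down, z forward; pixel columns grow to the right and rows downward; lengths in m; the calibration is good to about 2 mm. A picture is of the moment at which its call begins: read the wrist's pose just before it. calibration takes no time and is no camera call; for the wrist camera it gives the pose at the moment of the call.
- ctrl.finish_job(): hands the job in, once; it reports no verdict.
Trained networks look in the newest picture that a camera, given by its name, has taken for a name from the list of things; names that differ only in an ending like _2 or _b are one class to them, and where a whole thing is asked for, a point or a joint stands for the part that bears it (a point fixed in the world has none). Each returns a list of dicts, best first, with "confidence" (0 to 1); they miss things now and then, are a little off and sometimes report something else, mostly with a low value. They report only what shows in the picture. A call takes as long as a camera call. They do not tell look-alikes from the thing itself.
- nets.masks_of(camera, thing): "region" (420x560 bool, what is visible of it) and "box" ([left, top, right, bottom] in pixels, round what is visible of it).
- nets.pinpoint(camera, thing): "at" ([column, row] in pixels: a listed point, or the origin of a listed thing).
The state is a dict: "t": time; "q": joint angles; "dq": joint speeds; "effort": joint torques, N m; "tool_pos": TCP position; "tool_rot": TCP orientation; "contact_force": force on the tool from outside, world axes, zero at the start; "wrist_torque": the same for the moment, N m; "opening": finger opening in m.
Only numpy, scipy, OpenCV 4.12 (cv2) and the standard library are available. Lean on these libraries where they do the work, as an engineer would, in place of code of your own. Each camera call takes 0.05 s, during which the arm holds its last target. There are 200 camera calls.

## Working session

There is one attempt and no reset: what is moved stays moved. The work goes in short steps, Python scripts to look and compute and a tool call to move; the robot and the scene stay as the last step left them, time stands still between calls to the robot, and variables do not carry over. Pictures are saved under pics/ and viewed, about 8 in all and at most 12, crops included, and the job is handed in when it is done.

Besides the shell and the picture viewer there is one more tool, called after ">>>" in YAML: its name, and indented under it one key for each argument. step_arm: Moves the arm, as the interface text tells. Its arguments: {"type":"object","properties":{"moves":{"type":"array","items":{"type":"array","items":{"type":"array","items":{"type":"number"}}}},"grip":{"type":"number"},"squeeze":{"type":"number"}},"required":["moves"]}

```bash
mkdir -p pics; cat > h.py <<'E'
import numpy as np, cv2
from station import readout, viewer, ctrl, nets
def ray(cam,uv,c=None):
    c=c or viewer.calibration(cam); K=np.array(c["camera_matrix"]); R=np.array(c["R"]); t=np.array(c["t"])
    d=np.array([(uv[0]-K[0,2])/K[0,0],(uv[1]-K[1,2])/K[1,1]]); u=d.copy()
    for _ in range(20): u=d/(1+c["k1"]*(u@u))
    v=R.T@np.array([u[0],u[1],1]); return -R.T@t, v/np.linalg.norm(v)
def atz(cam,uv,z,c=None):
    o,v=ray(cam,uv,c); return o+v*(z-o[2])/v[2]
def proj(cam,X,c=None):
    c=c or viewer.calibration(cam); K=np.array(c["camera_matrix"])
    p=np.array(c["R"])@np.array(X)+np.array(c["t"]); u=p[:2]/p[2]; u=u*(1+c["k1"]*(u@u))
    return K[:2,:2]@u+K[:2,2]
def tri(a,ua,b,ub):
    o1,v1=ray(a,ua); o2,v2=ray(b,ub)
    s=np.linalg.lstsq(np.c_[v1,-v2],o2-o1,rcond=None)[0]
    p,q=o1+v1*s[0],o2+v2*s[1]; return (p+q)/2,np.linalg.norm(p-q)
E
cat > a.py <<'E'
from h import *
np.set_printoptions(precision=4,suppress=True)
ims=[viewer.get_image(n) for n in("side","top")]
for n,i in zip(("side","top"),ims):
    cv2.imwrite(f"pics/{n}0.png",i)
    for th in("meter_green","meter_green_eye","stand","stand_rod","rack","meter_blue","meter_red","masses"):
        print(n,th,[(np.round(d["at"],1).tolist(),round(d["confidence"],2)) for d in nets.pinpoint(n,th)][:4])
    c=viewer.calibration(n); print(n,"campos",-np.array(c["R"]).T@np.array(c["t"]))
E
python3 a.py
```

```text
side meter_green [([174.3, 230.4], 0.92), ([199.4, 275.9], 0.83), ([309.8, 318.4], 0.79), ([241.4, 325.9], 0.79)]
side meter_green_eye [([216.9, 216.9], 0.88), ([203.7, 368.1], 0.86), ([364.4, 281.1], 0.86), ([252.7, 277.2], 0.68)]
side stand [([255.2, 217.8], 0.89)]
side stand_rod [([254.7, 161.6], 0.81)]
side rack [([309.9, 327.7], 0.74), ([343.6, 231.5], 0.62)]
side meter_blue [([296.3, 297.1], 0.56)]
side meter_red [([323.8, 334.4], 0.92)]
side masses [([343.4, 230.9], 0.73)]
side campos [ 0.2007 -0.8064  0.7483]
top meter_green [([372.6, 209.7], 0.77), ([286.7, 284.9], 0.75), ([354.7, 259.7], 0.73), ([381.0, 138.5], 0.68)]
top meter_green_eye [([385.1, 197.0], 0.75), ([301.8, 237.7], 0.74), ([212.8, 252.4], 0.66), ([392.3, 300.4], 0.6)]
top stand [([216.0, 211.9], 0.75)]
top stand_rod [([199.6, 198.5], 0.95)]
top rack [([367.1, 214.8], 0.95)]
top meter_blue [([352.7, 207.2], 0.61)]
top meter_red [([391.3, 203.1], 0.55), ([214.6, 209.6], 0.53)]
top masses [([261.0, 133.6], 0.68), ([372.3, 207.5], 0.67)]
top campos [0.2914 0.0247 1.0591]
```

View pics/side0.png

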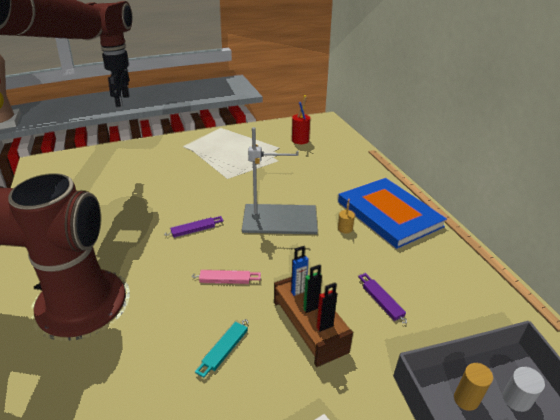

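View pics/top0.png

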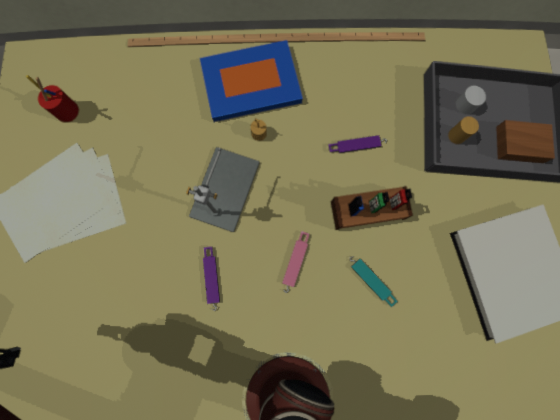

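The side view shows the stand at (255,217) with its boss and hook at row 154, and the rack near (312,318) with the blue, green and red meters in that order. The top view shows the rack at (372,208) and the stand at (203,193). I'll zoom in on both.

```bash
cat > b.py <<'E'
from h import *
s=cv2.imread("pics/side0.png");t=cv2.imread("pics/top0.png")
r=lambda i,k:cv2.resize(i,None,fx=k,fy=k,interpolation=cv2.INTER_CUBIC)
a=r(s[240:360,265:365],4)[:, :400]; b=r(t[170:240,320:420],4); c=r(s[120:230,235:325],4)[:,:360];d=r(t[140:240,180:270],4)
W=np.zeros((600,800,3),np.uint8)
W[:480,:400]=a; W[:280,400:800]=b; W[280:600,400:800]=cv2.resize(s[120:200,230:330],(400,320),interpolation=cv2.INTER_CUBIC)
cv2.imwrite("pics/z0.png",W)
np.set_printoptions(precision=4,suppress=True)
print(atz("top",(372,210),.066), tri("side",(254.7,161.6),"top",(199.6,198.5)))
for i in(0,):
    print("hooktip guess",[tri("side",(297,154),"top",(x,y)) for x,y in((217,207),)])
E
python3 b.py
```

```text
[ 0.4683 -0.2319  0.066 ] (array([0.4895, 0.1881, 0.1808]), np.float64(0.00924682076645427))
hooktip guess [(array([0.5189, 0.1243, 0.2224]), np.float64(0.13018824170393087))]
```

View pics/z0.png

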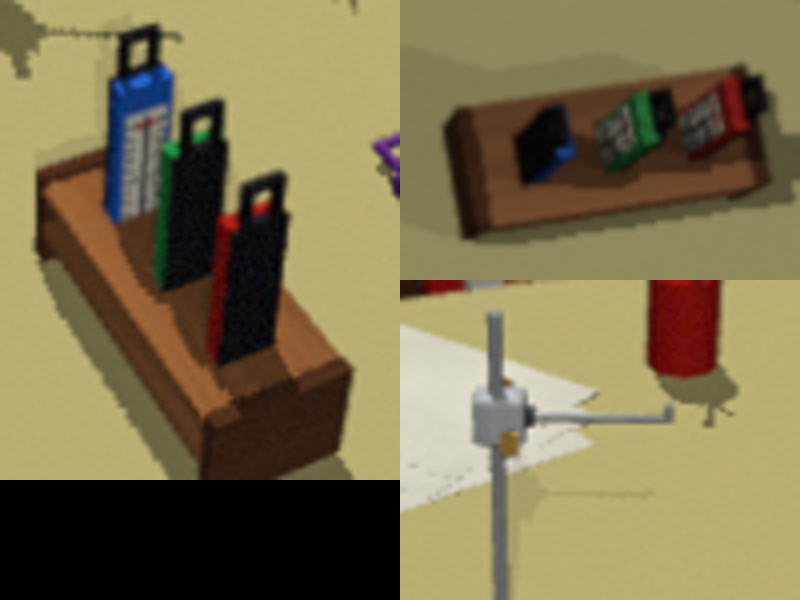

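The zoom shows the green meter's scale facing image-left in the top view, which is about world +y. The hook points image-right in the side view, about world +x, with its upturned tip at side pixel (297,152). Next I'll fit the stand and rack poses.

```bash
cat > c.py <<'E'
from h import *
np.set_printoptions(precision=4,suppress=True)
t=cv2.imread("pics/top0.png"); 
viewer.get_image("top"); viewer.get_image("side")
for th in("stand","rack","meter_green"):
  for d in nets.masks_of("top",th)[:4]:
    m=d["region"].astype(np.uint8); 
    p=cv2.findContours(m,0,1)[0]; p=max(p,key=cv2.contourArea)
    (c,s,a)=cv2.minAreaRect(p); box=cv2.boxPoints((c,s,a))
    z={"stand":.012,"rack":.066}.get(th,.15)
    print(th,d["confidence"],box.round(1).tolist(),"\n",np.array([atz("top",b,z)[:2] for b in box]))
# plate corners by hand
print("plate",np.array([atz("top",b,.012)[:2] for b in((220,149),(259,163),(233,231),(191,217))]))
for d in nets.masks_of("side","stand")[:1]: print(d["box"])
E
python3 c.py
```

```text
stand 0.77 [[178.89999389648438, 212.6999969482422], [204.5, 140.89999389648438], [259.79998779296875, 160.60000610351562], [234.10000610351562, 232.39999389648438]] 
 [[0.4845 0.2762]
 [0.6864 0.2082]
 [0.6245 0.055 ]
 [0.4271 0.1274]]
rack 0.94 [[329.1000061035156, 196.60000610351562], [407.20001220703125, 184.8000030517578], [412.20001220703125, 217.89999389648438], [334.20001220703125, 229.6999969482422]] 
 [[ 0.5063 -0.1232]
 [ 0.5327 -0.3297]
 [ 0.4448 -0.335 ]
 [ 0.42   -0.1315]]
meter_green 0.75 [[364.5, 204.5], [382.0, 187.0], [392.5, 197.5], [375.0, 215.0]] 
 [[ 0.4669 -0.1933]
 [ 0.5082 -0.2383]
 [ 0.4821 -0.2615]
 [ 0.4412 -0.2164]]
meter_green 0.72 [[280.70001220703125, 283.8999938964844], [298.8999938964844, 229.3000030517578], [312.3999938964844, 233.8000030517578], [294.20001220703125, 288.3999938964844]] 
 [[ 0.2888  0.0096]
 [ 0.4124 -0.0363]
 [ 0.401  -0.0672]
 [ 0.2778 -0.0207]]
meter_green 0.64 [[350.0, 267.0], [359.0, 258.0], [393.5, 292.5], [384.5, 301.5]] 
 [[ 0.3221 -0.1502]
 [ 0.342  -0.1722]
 [ 0.2612 -0.2467]
 [ 0.2419 -0.2246]]
meter_green 0.59 [[327.0, 142.6999969482422], [379.0, 134.6999969482422], [380.8999938964844, 146.8000030517578], [328.8999938964844, 154.8000030517578]] 
 [[ 0.6219 -0.1127]
 [ 0.6399 -0.2416]
 [ 0.6087 -0.2436]
 [ 0.5911 -0.1156]]
plate [[0.6613 0.1649]
 [0.6177 0.0573]
 [0.4309 0.1304]
 [0.4718 0.2433]]
[237.9, 126.4, 320.0, 236.3]
```

```bash
cat > d.py <<'E'
from h import *
from scipy.spatial.transform import Rotation as Ro
np.set_printoptions(precision=4,suppress=True)
o=readout.get_obs(); R=Ro.from_rotvec(o["tool_rot"]).as_matrix(); c=viewer.calibration("wrist")
print(o["t"],o["tool_pos"],o["q"],"toolx,z",R[:,0],R[:,2],o["contact_force"],o["opening"])
p=-np.array(c["R"]).T@np.array(c["t"]); print("cam in tool",R.T@(p-o["tool_pos"]),"fwd in tool",R.T@np.array(c["R"])[2], "right",R.T@np.array(c["R"])[0],np.array(c["camera_matrix"]))
E
python3 d.py
```

```text
1.2 [0.1762 0.5996 0.2313] [ 1.166   0.0527  1.6129 -0.0001  1.476  -0.119 ] toolx,z [ 0.2819  0.9594 -0.    ] [ 0.     -0.0001 -1.    ] [-0.4521  0.992  -0.6544] 0.08550808004644249
cam in tool [ 0.0011 -0.0748 -0.1418] fwd in tool [0.     0.2948 0.9555] right [ 1.      0.0008 -0.0003] [[313.0079   0.     278.0305]
 [  0.     313.0079 208.0946]
 [  0.       0.       1.    ]]
```

>>> step_arm:
  moves:
    - [[0, 0, 4, 0], [0, 0, 4, 0], [1, -1, 3.5, 0], [1.5, -2, 3, 0], [2.4, -3.1, 0.5, 0], [2.4, -3.1, 0.5, 0], [2.4, -3.1, 0.5, 0], [2.4, -3.1, 0, 0], [2.4, -3.1, 0, 0], [2.4, -3.1, 0, 0]]

```text
t: 2.03
tool_pos: [0.3459, 0.3821, 0.3917]
tool_rot: [-2.515, -1.883, -0.002]
contact_force: [1.7, 0.0, 0.4]
opening: 0.0856
```

>>> step_arm:
  moves:
    - [[2.4, -3.1, 0, 0], [2.4, -3.1, 0, 0], [2.4, -3.1, 0, -0.1], [2.4, -3.1, 0, 0], [2.4, -3.1, 0, 0], [2.4, -3.1, 0, 0], [2.3, -3, 0, 0], [0, 0, 0, 0], [0, 0, 0, 0], [0, 0, 0, 0]]

```text
t: 2.87
tool_pos: [0.512, 0.1677, 0.3913]
tool_rot: [-2.606, -1.754, 0.0]
contact_force: [0.2, 0.8, -0.1]
opening: 0.0854
```

```bash
cat > e.py <<'E'
import sys; from h import *
np.set_printoptions(precision=4,suppress=True)
exec(open("d.py").read().split("print")[0]); print(o["t"],o["tool_pos"],o["contact_force"])
cv2.imwrite(f"pics/{sys.argv[1]}.png",viewer.get_image("wrist"))
for th in sys.argv[2:]: print(th,[(np.round(x["at"],1).tolist(),round(x["confidence"],2)) for x in nets.pinpoint("wrist",th)][:4])
import pickle; pickle.dump(c,open(f"pics/{sys.argv[1]}.pkl","wb"))
E
sed -i 's/^o=readout/c=viewer.calibration("wrist"); o=readout/; s/; c=viewer.calibration("wrist")$//' d.py
python3 e.py w1 stand_rod stand
```

```text
Traceback (most recent call last):
  File "e.py", line 3, in <module>
    exec(open("d.py").read().split("print")[0]); print(o["t"],o["tool_pos"],o["contact_force"])
    ~~~~^^^^^^^^^^^^^^^^^^^^^^^^^^^^^^^^^^^^^^^
AttributeError: module 'numpy' has no attribute 'set_'
```

```bash
sed -i '3s/.*/c=viewer.calibration("wrist"); o=readout.get_obs(); print(o["t"],o["tool_pos"],o["contact_force"])/' e.py
python3 e.py w1 stand_rod stand
```

```text
2.8667 [0.512  0.1677 0.3913] [ 0.1823  0.8013 -0.1419]
stand_rod [([279.0, 153.7], 0.59)]
stand [([277.8, 139.7], 0.57)]
```

View pics/w1.png

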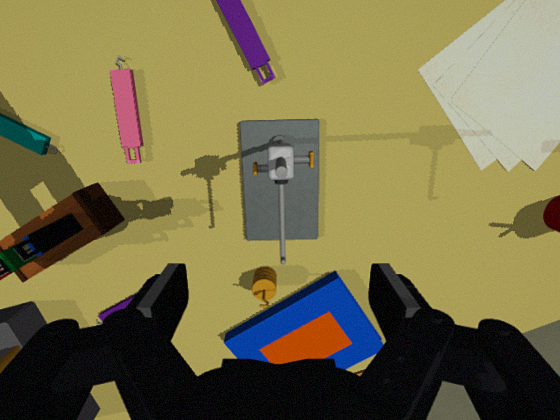

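The wrist view shows the plate corners at about (241,121), (319,119), (318,239) and (244,240). The rod top and boss are at (282,160) and the hook tip is at (283,261).

```bash
cat > f.py <<'E'
from h import *; import pickle
from scipy.optimize import least_squares
np.set_printoptions(precision=4,suppress=True)
c=pickle.load(open("pics/w1.pkl","rb")); cs=viewer.calibration("side"); ct=viewer.calibration("top")
im=cv2.imread("pics/w1.png"); hsv=cv2.cvtColor(im,cv2.COLOR_BGR2HSV)
P=np.array([[-.035,.065],[-.035,-.065],[.175,-.065],[.175,.065]])
def S(p,v): a=p[2]; return [p[0]+np.cos(a)*v[0]-np.sin(a)*v[1],p[1]+np.sin(a)*v[0]+np.cos(a)*v[1],v[2]]
# order: image top-left = -y side?  
pl=[(241,121),(319,119),(318,239),(244,240)]
top=[(191,217),(233,231),(259,163),(220,149)]
def res(p):
    r=[]
    for k,(x,y) in enumerate([(-.035,-.065),(-.035,.065),(.175,.065),(.175,-.065)]):
        r+=list(proj("w",S(p,(x,y,.012)),c)-pl[k])
    for k,(x,y) in enumerate([(-.035,.065),(-.035,-.065),(.175,-.065),(.175,.065)]):
        r+=list(proj("t",S(p,(x,y,.012)),ct)-top[k])
    r+=list(proj("w",S(p,(.112,0,p[3]+.012)),c)-(283,261))
    r+=list(proj("s",S(p,(.112,0,p[3]+.010)),cs)-(297,152))
    r+=list(proj("s",S(p,(0,0,.285)),cs)-(254,128))
    return np.array(r)
f=least_squares(res,[.48,.175,-.38,.215],loss="soft_l1"); print(f.x); print(res(f.x).reshape(-1,2).round(1).tolist())
p=f.x
for h in(.205,.215,.225): print(h,proj("s",S(p,(.07,0,h)),cs),proj("s",S(p,(.112,0,h+.012)),cs),proj("w",S(p,(.112,0,h+.012)),c))
E
python3 f.py
```

```text
[ 0.4867  0.1811 -0.3662  0.2069]
[[-2.8, -0.6], [-0.0, -0.4], [-1.0, 0.7], [0.9, 1.1], [-4.1, -1.9], [-1.0, 0.1], [-0.2, -3.2], [-5.1, -4.0], [-1.4, 0.1], [-1.4, 0.1], [-2.1, -0.9]]
0.205 [279.3375 155.7825] [295.581  152.0307] [281.5935 260.3263]
0.215 [279.3846 152.3712] [295.7051 148.5814] [281.6971 264.4996]
0.225 [279.432  148.9285] [295.8299 145.1005] [281.8066 268.9118]
```

>>> step_arm:
  moves:
    - [[2.2, -0.7, -2.8, 0], [2.3, -0.7, -2.8, 0], [0, 0, -3.5, 0], [0, 0, -3, 0], [0, 0, -2, 0], [0, 0, 0, 0], [0, 0, 0, 0], [0, 0, 0, 0]]
  grip: 1
  squeeze: 20

```text
t: 3.68
tool_pos: [0.5578, 0.1545, 0.2526]
tool_rot: [2.604, 1.755, 0.004]
contact_force: [0.6, 0.1, 0.2]
opening: 0.0001
```

>>> step_arm:
  moves:
    - [[0, 0, -1.5, 0], [0, 0, -1, 0], [0, 0, -0.5, 0], [0, 0, -0.3, 0], [0, 0, 0, 0], [0, 0, 0, 0], [0, 0, 0, 0]]

```text
t: 4.27
tool_pos: [0.5576, 0.1537, 0.2181]
tool_rot: [2.606, 1.754, 0.002]
contact_force: [-0.1, -0.3, -0.0]
opening: -0.0
```

>>> step_arm:
  moves:
    - [[0, 0, -0.1, 0], [0, 0, -0.1, 0], [0, 0, -0.1, 0], [0, 0, -0.1, 0], [0, 0, 0, 0], [0, 0, 0, 0]]

```text
t: 4.77
tool_pos: [0.5575, 0.1536, 0.214]
tool_rot: [2.606, 1.754, 0.001]
contact_force: [0.4, 0.5, 2.4]
opening: -0.0002
```

>>> step_arm:
  moves:
    - [[0, 0, -0.1, 0], [0, 0, -0.1, 0], [0, 0, 0, 0], [0, 0, 0, 0]]

```text
t: 5.1
tool_pos: [0.558, 0.1535, 0.2135]
tool_rot: [2.605, 1.753, 0.003]
contact_force: [-1.7, -1.7, 8.6]
opening: -0.0005
```

>>> step_arm:
  moves:
    - [[0, 0, -0.1, 0], [0, 0, 0, 0], [0, 0, 0, 0]]

```text
t: 5.35
tool_pos: [0.5583, 0.1535, 0.2133]
tool_rot: [2.604, 1.753, 0.004]
contact_force: [-3.1, -1.6, 10.6]
opening: -0.0001
```

>>> step_arm:
  moves:
    - [[0, 0, 4, 0], [0, 0, 4, 0], [0, 0, 4, 0], [0, 0, 4, 0]]

```text
t: 5.68
tool_pos: [0.5566, 0.1536, 0.3712]
tool_rot: [-2.605, -1.754, 0.002]
contact_force: [1.3, 0.3, -0.1]
opening: -0.0001
```

>>> step_arm:
  moves:
    - [[-0.8, -3.8, 0, -0.106], [-0.8, -3.8, 0, -0.106], [-0.8, -3.8, 0, -0.106], [-0.8, -3.8, 0, -0.106], [-0.8, -3.8, 0, -0.106], [-0.8, -3.8, 0, -0.106], [-0.8, -3.8, 0, -0.106], [-0.8, -3.8, 0, -0.106], [-0.8, -3.8, 0, -0.106], [-0.8, -3.8, 0, -0.106]]
  grip: 0

```text
t: 6.52
tool_pos: [0.4763, -0.228, 0.3697]
tool_rot: [-3.135, -0.188, 0.0]
contact_force: [0.7, 0.1, 0.5]
opening: 0.0857
```

>>> step_arm:
  moves:
    - [[0, -0.5, -2, 0], [0, 0, -3, 0], [0, 0, -2, 0], [0, 0, 0, 0], [0, 0, 0, 0], [0, 0, 0, 0]]

```text
t: 7.02
tool_pos: [0.4777, -0.2314, 0.3016]
tool_rot: [3.135, 0.197, 0.002]
contact_force: [0.2, 0.2, 1.0]
opening: 0.0856
```

```bash
python3 e.py w2 meter_green meter_green_eye rack meter_red meter_blue
```

```text
7.0167 [ 0.4777 -0.2314  0.3016] [0.2242 0.1901 0.9646]
meter_green [([278.8, 171.3], 0.98), ([183.0, 125.1], 0.67), ([409.3, 217.7], 0.66)]
meter_green_eye [([243.1, 20.3], 0.98), ([420.9, 127.0], 0.83), ([281.6, 204.7], 0.82), ([109.1, 177.6], 0.79)]
rack [([278.3, 166.6], 0.9)]
meter_red [([280.4, 214.4], 0.6), ([278.8, 203.3], 0.51)]
meter_blue [([280.5, 128.1], 0.79)]
```

View pics/w2.png

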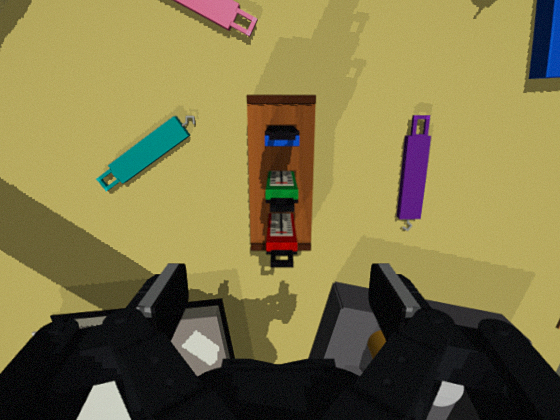

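The green meter is the middle one in this view, with its eye at (281.6,204.7) and its scale facing image-up. The rack edges run straight up the picture, so the yaw is well aligned.

```bash
cat > g.py <<'E'
from h import *; import pickle
np.set_printoptions(precision=4,suppress=True)
c=pickle.load(open("pics/w2.pkl","rb"))
print("eye",atz("w",(281.6,204.7),.164,c),"orig",atz("w",(278.8,171.3),.032,c),"rack",atz("w",(278.3,166.6),0,c))
print("top case L/R",atz("w",(266.5,195),.152,c),atz("w",(298.5,195),.152,c))
r=[atz("w",u,.066,c)[:2] for u in((248,104),(314,104),(250,249),(311,249))]; print(r, (r[0]+r[1]-r[2]-r[3])/2)
m=[d for d in nets.masks_of("wrist","meter_green") if abs((d["box"][0]+d["box"][2])/2-282)<15]
for d in m: print(d["confidence"],d["box"])
E
python3 g.py
```

```text
eye [ 0.4828 -0.2378  0.164 ] orig [ 0.4798 -0.2311  0.032 ] rack [ 0.4791 -0.2303  0.    ]
top case L/R [ 0.4677 -0.2334  0.152 ] [ 0.4983 -0.2296  0.152 ]
[array([ 0.4339, -0.1515]), array([ 0.5093, -0.1421]), array([ 0.4542, -0.3321]), array([ 0.5339, -0.3221])] [-0.0224  0.1803]
0.8 [263.2, 170.1, 302.4, 212.7]
```

>>> step_arm:
  moves:
    - [[0.4, 0, -3, 0], [0, 0, -4, 0], [0, 0, -4, 0], [0, 0, -3, 0], [0, 0, -2.5, 0], [0, 0, -1.2, 0], [0, 0, -0.5, 0], [0, 0, 0, 0], [0, 0, 0, 0]]

```text
t: 8.12
tool_pos: [0.4823, -0.232, 0.1201]
tool_rot: [3.134, 0.196, 0.003]
contact_force: [-1.0, 0.0, 0.7]
opening: 0.0854
```

>>> step_arm:
  moves:
    - [[0, 0, 0, 0], [0, 0, 0, 0], [0, 0, 0, 0], [0, 0, 0, 0], [0, 0, 0, 0], [0, 0, 0, 0], [0, 0, 0, 0], [0, 0, 0, 0]]
  grip: 1
  squeeze: 25

```text
t: 8.78
tool_pos: [0.4815, -0.2317, 0.1191]
tool_rot: [3.135, 0.196, 0.001]
contact_force: [-1.1, 0.5, 5.3]
opening: 0.0316
```

>>> step_arm:
  moves:
    - [[0, 0, 0.2, 0], [0, 0, 0.5, 0], [0, 0, 1, 0], [0, 0, 1.5, 0], [0, 0, 2, 0], [0, 0, 2, 0], [0, 0, 3, 0], [0, 0, 4, 0], [0, 0, 4, 0], [0, 0, 0, 0]]
  squeeze: 40

```text
t: 9.62
tool_pos: [0.4841, -0.2332, 0.3114]
tool_rot: [3.126, 0.196, 0.02]
contact_force: [0.2, -0.3, 1.0]
opening: 0.0314
```

```bash
cat > p.py <<'E'
from h import *
np.set_printoptions(precision=4,suppress=True)
o=readout.get_obs(); print(o["tool_pos"],o["tool_rot"],o["contact_force"],o["wrist_torque"])
s=viewer.get_image("side"); 
for d in nets.pinpoint("side","meter_green_eye")+nets.pinpoint("side","meter_green"): print(np.round(d["at"],1),round(d["confidence"],2))
p=o["tool_pos"]; print(proj("side",p)); w=viewer.get_image("wrist")
for d in nets.pinpoint("wrist","meter_green_eye"): print("w",np.round(d["at"],1),round(d["confidence"],2))
k=proj("side",p).astype(int); cr=s[max(0,k[1]-70):k[1]+70,max(0,k[0]-60):k[0]+60]
W=np.zeros((520,800,3),np.uint8); a=cv2.resize(cr,(400,int(400*cr.shape[0]/cr.shape[1])),interpolation=2)[:520]; W[:a.shape[0],:400]=a
W[:300,400:]=cv2.resize(w,(400,300)); cv2.imwrite("pics/g1.png",W)
E
python3 p.py
```

```text
[ 0.4841 -0.2332  0.3114] [3.1256 0.1958 0.0204] [ 0.2177 -0.2864  1.0254] [-0.0913 -0.0227  0.007 ]
[363.8 280.5] 0.82
[218.8 220.5] 0.74
[323.6 188.3] 0.58
[254.5 277. ] 0.56
[171.3 231.4] 0.98
[242.7 323.8] 0.96
[197.  273.7] 0.95
[317.6 247.4] 0.84
[401.5 315.7] 0.84
[318.4763 207.1436]
w [419.7 125.4] 0.81
w [240.7  22.1] 0.72
```

View pics/g1.png

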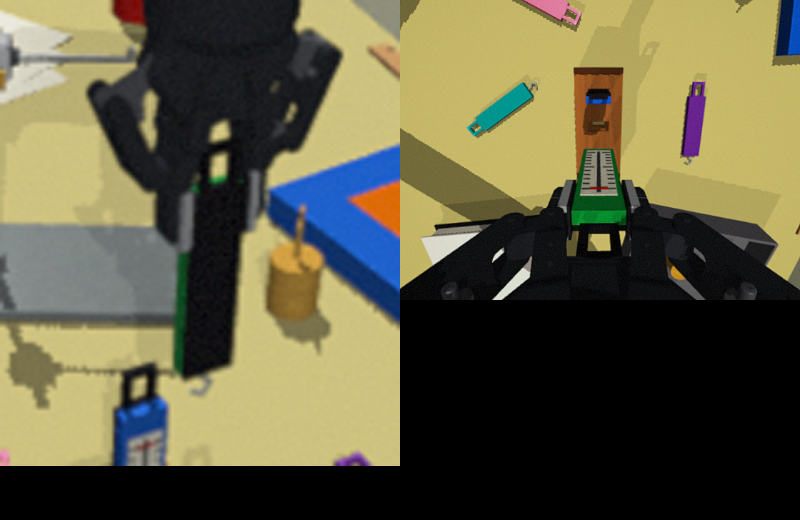

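The meter is held squarely between the pads, with its scale toward the wrist camera and the eye hole at about wrist pixel (280,340). Now I'll work out the hook axis, the eye offset and where the masses stand.

```bash
cat > k.py <<'E'
from h import *; import pickle
np.set_printoptions(precision=4,suppress=True)
c=pickle.load(open("pics/w1.pkl","rb"))
w=cv2.imread("pics/w1.png"); g=cv2.cvtColor(w,6)
cw=viewer.calibration("wrist"); o=readout.get_obs()
e=atz("w",(280,340),o["tool_pos"][2]+.0445,cw); print("eye-tool world",e-o["tool_pos"])
tip=atz("w",(283,261),.223,c); col=atz("w",(281,190),.214,c); d=tip-col; a=np.arctan2(d[1],d[0]); print("tip",tip,"bar",col,"yaw",a,np.linalg.norm(d[:2]))
M=tri("side",(343.4,230.9),"top",(261,133.6)); print("masses",M)
u=np.array([np.cos(-.3662),np.sin(-.3662)]); n=np.array([-u[1],u[0]]); s=np.array([.4867,.1811])
for q in (tip[:2],col[:2],M[0][:2],s): print("stand frame",u@(q-s),n@(q-s))
for q in ((278,182),(263,295)): pass
x=viewer.get_image("wrist")
for cam in("side","top"):
    for m in nets.masks_of(cam,"masses")[:2]: print(cam,m["box"],m["confidence"])
for r in (190,205,220,235,250): print(r,[int(v) for v in g[r,272:294]])
E
python3 k.py
```

```text
eye-tool world [ 0.0024 -0.0058  0.0445]
tip [0.5898 0.1432 0.223 ] bar [0.517  0.1703 0.214 ] yaw -0.35704401614693504 0.07773459204256981
masses (array([ 0.7085,  0.0507, -0.0037]), np.float64(0.002013061347897539))
stand frame 0.10987396068806994 0.001523552194062791
stand frame 0.03214262694746463 0.0008118254688442711
stand frame 0.2538273376310984 -0.04235225397854593
stand frame 0.0 0.0
side [337.8, 201.0, 354.5, 233.2] 0.6
side [241.5, 126.8, 312.4, 234.4] 0.51
top [253.7, 121.0, 265.6, 141.4] 0.75
190 [96, 96, 98, 93, 98, 94, 81, 95, 119, 136, 139, 115, 96, 98, 100, 101, 98, 105, 96, 103, 95, 100]
205 [93, 97, 91, 97, 95, 93, 84, 83, 111, 135, 133, 128, 104, 99, 101, 98, 93, 99, 91, 94, 95, 103]
220 [95, 97, 101, 96, 93, 98, 89, 85, 98, 131, 135, 132, 105, 89, 93, 94, 95, 96, 95, 97, 96, 96]
235 [95, 94, 98, 94, 94, 94, 95, 83, 87, 121, 142, 132, 115, 92, 97, 99, 96, 98, 96, 94, 94, 100]
250 [150, 158, 153, 157, 160, 155, 157, 139, 108, 108, 130, 138, 129, 136, 154, 157, 152, 157, 154, 155, 155, 160]
```

>>> step_arm:
  moves:
    - [[0, 0, 1, 0], [0, 0, 1, -0.1], [0.8, 2.1, 0, -0.115], [0.8, 2.1, 0, -0.115], [0.8, 2.1, 0, -0.115], [0.8, 2.1, 0, -0.115], [0.8, 2.1, 0, -0.115], [0.8, 2.1, 0, -0.115], [0.8, 2.1, 0, -0.115], [0.8, 2.1, 0, -0.115]]

```text
t: 10.85
tool_pos: [0.5455, -0.0623, 0.3207]
tool_rot: [2.828, -1.367, -0.0]
contact_force: [0.1, 0.2, -1.7]
opening: 0.0312
```

>>> step_arm:
  moves:
    - [[0.8, 2.1, 0, -0.115], [0.8, 2.1, 0, -0.115], [0.8, 2.1, 0, -0.115], [0.8, 2.1, 0, -0.115], [0.8, 2.1, 0, -0.115], [0.8, 2.1, 0, -0.115], [0.8, 2.1, 0, -0.115], [0.8, 2.1, 0, -0.115], [0.8, 2.1, 0, -0.115], [0, 0, 0, 0]]

```text
t: 11.68
tool_pos: [0.6178, 0.1289, 0.32]
tool_rot: [-1.789, 2.582, 0.003]
contact_force: [-0.4, -0.8, -1.0]
opening: 0.0314
```

>>> step_arm:
  moves:
    - [[0, 0, 0, 0], [0, 0, 0, 0], [0, 0, 0, 0]]

```text
t: 11.93
tool_pos: [0.6171, 0.1248, 0.3204]
tool_rot: [1.789, -2.582, 0.0]
contact_force: [-0.5, 0.5, -1.6]
opening: 0.0311
```

>>> step_arm:
  moves:
    - [[0.7, 0.7, -2, 0], [0, 0, -3, 0], [0, 0, -3, 0], [0, 0, -3, 0], [0, 0, -2, 0], [0, 0, -1.5, 0], [0, 0, -0.5, 0], [0, 0, 0, 0], [0, 0, 0, 0], [0, 0, 0, 0]]

```text
t: 12.77
tool_pos: [0.6255, 0.1326, 0.1728]
tool_rot: [-1.787, 2.58, -0.003]
contact_force: [0.6, 0.5, -0.9]
opening: 0.0315
```

```bash
cat > m.py <<'E'
import sys,pickle; from h import *
np.set_printoptions(precision=4,suppress=True)
c=viewer.calibration("wrist"); o=readout.get_obs(); print(o["t"],o["tool_pos"],o["tool_rot"],o["contact_force"],o["opening"])
w=viewer.get_image("wrist"); s=viewer.get_image("side"); n=sys.argv[1]
cv2.imwrite(f"pics/{n}w.png",w); cv2.imwrite(f"pics/{n}s.png",s); pickle.dump(c,open(f"pics/{n}.pkl","wb"))
a=w[200:400,205:355]; b=s[110:230,225:345]
W=np.zeros((533,800,3),np.uint8); W[:,:400]=cv2.resize(a,(400,533),interpolation=2); W[:400,400:]=cv2.resize(b,(400,400),interpolation=2)
cv2.imwrite(f"pics/{n}.png",W)
E
python3 m.py s1
```

```text
12.7667 [0.6255 0.1326 0.1728] [-1.7868  2.5799 -0.003 ] [ 0.6424  0.5052 -0.9422] 0.03148263080701723
```

View pics/s1.png

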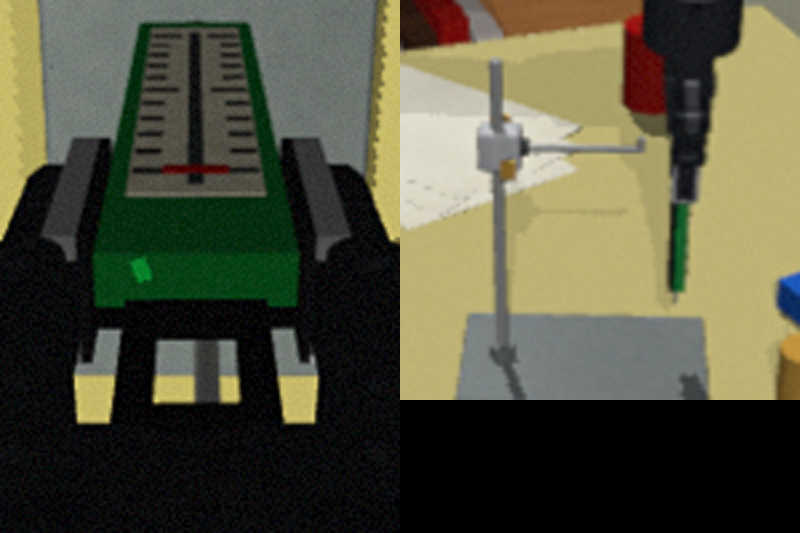

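In the wrist crop, the rod's lower part shows through the eye hole at crop column 206, against the hole centre at 197. I'll check that against the fitted stand pose.

```bash
cat > n.py <<'E'
from h import *; import pickle
np.set_printoptions(precision=4,suppress=True)
c=pickle.load(open("pics/s1.pkl","rb")); c1=pickle.load(open("pics/w1.pkl","rb")); o=readout.get_obs()
P=lambda x,y:(205+x*.375,200+y*.3752)
ez=o["tool_pos"][2]+.0445
eye=atz("w",P(197,371),ez,c); print("hole px",P(197,371),"eye",eye, eye-o["tool_pos"])
u=np.array([np.cos(-.3620),np.sin(-.3620)]); n=np.array([-u[1],u[0]])
tip=np.array([.5898,.1432]); s=np.array([.4867,.1811])
print("rel tip: along,lat",u@(eye[:2]-tip),n@(eye[:2]-tip))
for z in(.03,.05,.07): print(z,proj("w",[*s,z],c),proj("w",[*(tip-.112*u),z],c))
print("rod seen",P(206,370))
sc=viewer.calibration("side"); Q=lambda x,y:(225+(x-400)*.3,110+y*.3)
print("side: tip top",Q(640,139),"pred",proj("side",[*tip,.223],sc)," eye pred",proj("side",eye,sc))
for z in (.2,.1): print(z,proj("side",[*(tip-.112*u),z],sc),proj("side",[*s,z],sc))
g=cv2.cvtColor(cv2.imread("pics/s1s.png"),6)
for r in(135,170,190,205): print(r,[int(v) for v in g[r,246:266]])
g=cv2.cvtColor(cv2.imread("pics/s1w.png"),6)
for r in(332,340,346): print(r,[int(v) for v in g[r,260:298]])
E
python3 n.py
```

```text
hole px (278.875, 339.1992) eye [0.6198 0.1356 0.2171] [-0.0055  0.0029  0.0445]
rel tip: along,lat 0.030778807886028017 0.0034996504688835917
0.03 [282.6202 327.4027] [281.6242 329.0548]
0.05 [282.8514 340.0735] [281.7967 341.7915]
0.07 [283.1104 354.2896] [281.9898 356.0766]
rod seen (282.25, 338.82399999999996)
side: tip top (297.0, 151.7) pred [294.802  149.6778]  eye pred [306.5387 151.3281]
0.2 [251.803  156.7383] [252.5965 156.9446]
0.1 [252.6056 188.9903] [253.3639 189.2132]
135 [157, 158, 156, 157, 158, 148, 99, 99, 100, 108, 157, 157, 157, 157, 158, 159, 158, 157, 157, 158]
170 [218, 217, 211, 212, 206, 191, 176, 107, 102, 97, 116, 157, 160, 158, 158, 157, 157, 158, 164, 175]
190 [174, 177, 175, 176, 174, 176, 163, 120, 104, 100, 113, 152, 162, 172, 175, 172, 176, 175, 176, 175]
205 [128, 123, 125, 126, 128, 127, 128, 120, 101, 102, 94, 100, 123, 126, 125, 126, 126, 126, 127, 128]
332 [6, 0, 7, 63, 115, 128, 126, 121, 123, 125, 125, 126, 125, 122, 127, 122, 126, 108, 77, 64, 61, 55, 53, 53, 58, 57, 73, 104, 126, 120, 121, 132, 125, 77, 12, 2, 0, 0]
340 [5, 0, 27, 90, 142, 132, 130, 128, 131, 134, 131, 132, 133, 134, 132, 134, 137, 109, 79, 60, 56, 52, 54, 51, 58, 56, 59, 100, 123, 123, 118, 121, 122, 106, 51, 7, 0, 2]
346 [8, 13, 79, 161, 185, 182, 180, 184, 184, 181, 182, 179, 179, 182, 183, 181, 182, 152, 91, 59, 57, 54, 50, 53, 54, 55, 58, 121, 175, 182, 188, 182, 184, 188, 124, 33, 6, 2]
```

>>> step_arm:
  moves:
    - [[-0.12, -0.33, -0.18, 0], [0, 0, 0, 0], [-0.5, 0.19, 0, 0], [-0.5, 0.19, 0, 0], [-0.47, 0.18, 0, 0], [-0.3, 0.11, 0, 0], [0, 0, 0, 0], [0, 0, 0, 0], [0, 0, 0, 0]]

```text
t: 13.62
tool_pos: [0.6053, 0.1361, 0.1686]
tool_rot: [-1.789, 2.582, -0.0]
contact_force: [0.4, 0.3, -1.8]
opening: 0.0315
```

```bash
python3 m.py s2
```

```text
13.6167 [0.6053 0.1361 0.1686] [-1.7889  2.5823 -0.0004] [ 0.3833  0.2731 -1.8279] 0.03148488574683849
```

View pics/s2.png

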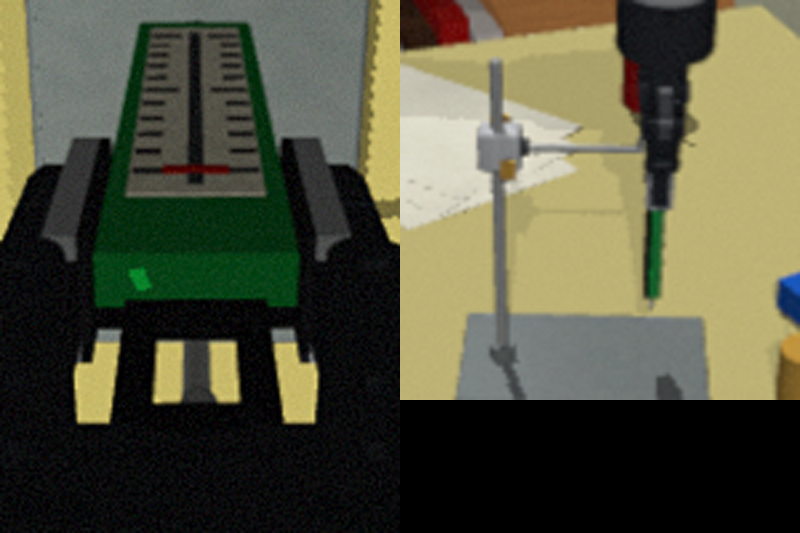

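The rod strip is now centred in the hole (196 against 197), and the side view shows the plate just short of the tip. The height reads about 2.4 mm low, so I'll raise it before inserting.

>>> step_arm:
  moves:
    - [[0, 0, 0.24, 0], [0, 0, 0, 0], [0, 0, 0, 0], [0, 0, 0, 0]]

```text
t: 14.05
tool_pos: [0.6054, 0.136, 0.171]
tool_rot: [-1.789, 2.582, -0.0]
contact_force: [0.8, 0.8, -1.3]
opening: 0.0315
```

>>> step_arm:
  moves:
    - [[-0.19, 0.07, 0, 0], [-0.19, 0.07, 0, 0], [-0.19, 0.07, 0, 0], [-0.1, 0.04, 0, 0], [0, 0, 0, 0], [0, 0, 0, 0]]

```text
t: 14.55
tool_pos: [0.5985, 0.1386, 0.1709]
tool_rot: [-1.789, 2.582, -0.0]
contact_force: [0.0, -0.1, -0.7]
opening: 0.0316
```

>>> step_arm:
  moves:
    - [[-0.19, 0.07, 0, 0], [-0.19, 0.07, 0, 0], [-0.19, 0.07, 0, 0], [-0.19, 0.07, 0, 0], [0, 0, 0, 0], [0, 0, 0, 0]]

```text
t: 15.05
tool_pos: [0.5909, 0.1414, 0.1709]
tool_rot: [-1.789, 2.582, -0.0]
contact_force: [0.9, 0.2, -1.0]
opening: 0.0315
```

>>> step_arm:
  moves:
    - [[-0.28, 0.1, 0, 0], [-0.28, 0.11, 0, 0], [-0.28, 0.11, 0, 0], [-0.28, 0.1, 0, 0], [-0.28, 0.11, 0, 0], [-0.28, 0.11, 0, 0], [-0.19, 0.07, 0, 0], [0, 0, 0, 0], [0, 0, 0, 0], [0, 0, 0, 0]]

```text
t: 15.88
tool_pos: [0.5724, 0.1484, 0.171]
tool_rot: [-1.789, 2.582, -0.0]
contact_force: [-0.6, 0.4, -1.3]
opening: 0.0315
```

>>> step_arm:
  moves:
    - [[0, 0, -0.2, 0], [0, 0, -0.2, 0], [0, 0, -0.2, 0], [0, 0, -0.2, 0], [0, 0, 0, 0], [0, 0, 0, 0], [0, 0, 0, 0]]

```text
t: 16.47
tool_pos: [0.5723, 0.1484, 0.1629]
tool_rot: [1.789, -2.582, -0.0]
contact_force: [0.7, 1.5, -0.9]
opening: 0.0315
```

>>> step_arm:
  moves:
    - [[0, 0, -0.1, 0], [0, 0, -0.1, 0], [0, 0, 0, 0], [0, 0, 0, 0], [0, 0, 0, 0]]

```text
t: 16.88
tool_pos: [0.5723, 0.1484, 0.1609]
tool_rot: [-1.789, 2.583, 0.0]
contact_force: [-0.1, -0.3, -0.5]
opening: 0.0315
```

>>> step_arm:
  moves:
    - [[0, 0, -0.1, 0], [0, 0, 0, 0], [0, 0, 0, 0], [0, 0, 0, 0]]

```text
t: 17.22
tool_pos: [0.5723, 0.1484, 0.1599]
tool_rot: [-1.789, 2.583, -0.0]
contact_force: [-0.6, 1.1, -1.0]
opening: 0.0314
```

>>> step_arm:
  moves:
    - [[0, 0, -0.1, 0], [0, 0, 0, 0], [0, 0, 0, 0], [0, 0, 0, 0]]

```text
t: 17.55
tool_pos: [0.5725, 0.1484, 0.1592]
tool_rot: [-1.789, 2.582, -0.0]
contact_force: [-0.5, 0.0, -0.1]
opening: 0.0316
```

>>> step_arm:
  moves:
    - [[0, 0, -0.1, 0], [0, 0, 0, 0], [0, 0, 0, 0], [0, 0, 0, 0]]

```text
t: 17.88
tool_pos: [0.5728, 0.1484, 0.1587]
tool_rot: [-1.788, 2.582, -0.001]
contact_force: [-0.7, -1.4, 4.1]
opening: 0.0313
```

Light contact: 4 N at TCP z 0.1587, against 0.1595 expected from feeling the bar earlier. I'll relieve it slightly and open.

>>> step_arm:
  moves:
    - [[0, 0, 0.05, 0], [0, 0, 0, 0], [0, 0, 0, 0]]

```text
t: 18.13
tool_pos: [0.5726, 0.1484, 0.1588]
tool_rot: [-1.788, 2.582, -0.001]
contact_force: [0.6, -0.8, 3.7]
opening: 0.0312
```

```bash
python3 m.py s3
```

```text
18.1333 [0.5726 0.1484 0.1588] [-1.7884  2.582  -0.0007] [ 0.6007 -0.766   3.7134] 0.031243605144914876
```

View pics/s3.png

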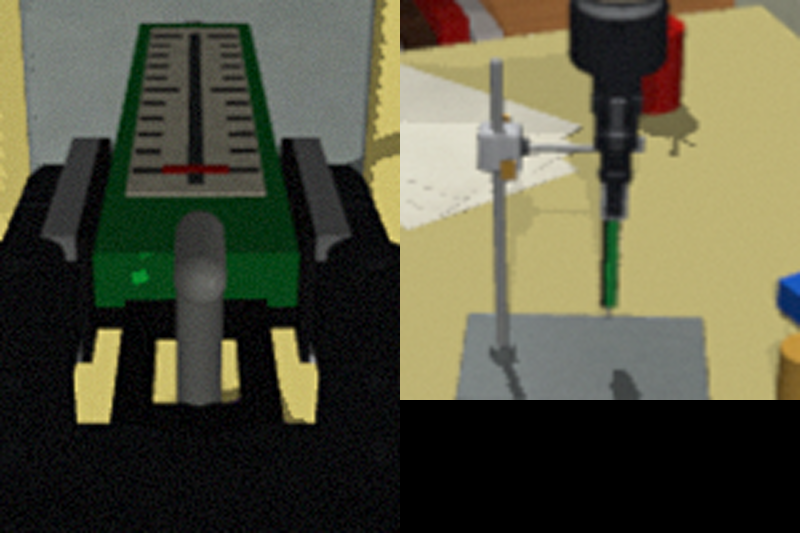

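The hook bar passes through the eye, with its upturned tip in front of the scale side. I'll release in two stages.

>>> step_arm:
  moves:
    - [[0, 0, 0, 0], [0, 0, 0, 0], [0, 0, 0, 0], [0, 0, 0, 0], [0, 0, 0, 0], [0, 0, 0, 0], [0, 0, 0, 0], [0, 0, 0, 0]]
  grip: 0.5
  squeeze: 20

```text
t: 18.9
tool_pos: [0.5723, 0.1484, 0.1584]
tool_rot: [1.789, -2.582, -0.0]
contact_force: [0.6, -0.6, -0.1]
opening: 0.0426
```

>>> step_arm:
  moves:
    - [[0, 0, 0, 0], [0, 0, 0, 0], [0, 0, 0, 0], [0, 0, 0, 0], [0, 0, 0, 0], [0, 0, 0, 0], [0, 0, 0, 0], [0, 0, 0, 0]]
  grip: 0

```text
t: 19.57
tool_pos: [0.5723, 0.1484, 0.1584]
tool_rot: [-1.789, 2.583, 0.0]
contact_force: [-0.1, 0.9, 0.4]
opening: 0.0855
```

>>> step_arm:
  moves:
    - [[0, 0, 0.5, 0], [0, 0, 1.5, 0], [0, 0, 3, 0], [0, 0, 4, 0], [0, 0, 4, 0], [0, 0, 4, 0], [1, 0, 3, 0], [3, -1.1, 0, 0], [3, -1.1, 0, 0], [0, 0, 0, 0]]

```text
t: 20.4
tool_pos: [0.6456, 0.1244, 0.3578]
tool_rot: [-1.785, 2.585, -0.002]
contact_force: [-1.1, -0.9, -1.2]
opening: 0.0858
```

```bash
sed -i 's/a=w\[200:400,205:355\]/a=w[100:420,160:400]/' m.py; python3 m.py s4
```

```text
20.4 [0.6456 0.1244 0.3578] [-1.7855  2.5845 -0.0024] [-1.1236 -0.8956 -1.2396] 0.08576838181665236
```

View pics/s4.png

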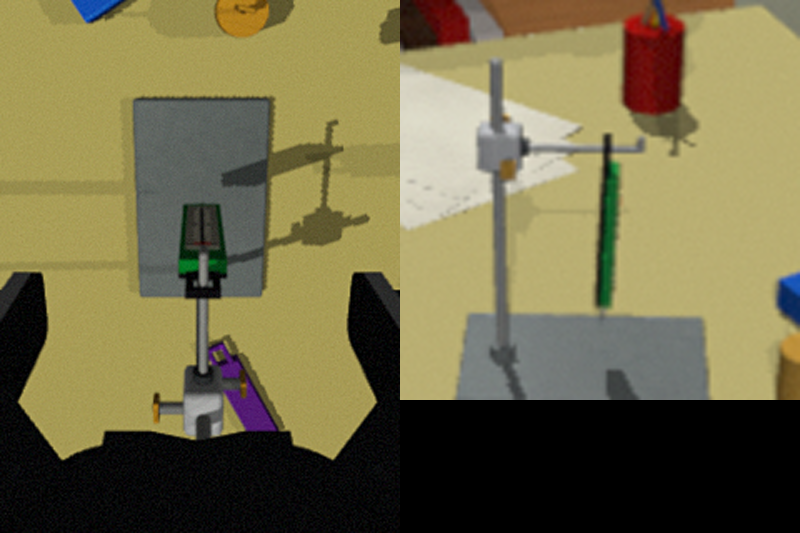

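The meter hangs on the hook with its scale facing outward and the gripper clear. I'll let it settle and check that it is still.

>>> step_arm:
  moves:
    - [[0, 0, 0, 0], [0, 0, 0, 0], [0, 0, 0, 0], [0, 0, 0, 0], [0, 0, 0, 0], [0, 0, 0, 0], [0, 0, 0, 0], [0, 0, 0, 0], [0, 0, 0, 0], [0, 0, 0, 0]]

```text
t: 21.33
tool_pos: [0.6423, 0.1264, 0.3583]
tool_rot: [1.789, -2.582, -0.0]
contact_force: [0.5, -1.2, 0.6]
opening: 0.0853
```

>>> step_arm:
  moves:
    - [[0, 0, 0, 0], [0, 0, 0, 0], [0, 0, 0, 0], [0, 0, 0, 0], [0, 0, 0, 0], [0, 0, 0, 0], [0, 0, 0, 0], [0, 0, 0, 0], [0, 0, 0, 0], [0, 0, 0, 0]]

```text
t: 22.17
tool_pos: [0.6423, 0.1264, 0.3584]
tool_rot: [-1.789, 2.583, 0.0]
contact_force: [0.1, -0.3, -0.4]
opening: 0.0856
```

```bash
cat > q.py <<'E'
from h import *
L=[]
for i in range(14):
    h=cv2.cvtColor(viewer.get_image("wrist"),40); m=(abs(h[...,0].astype(int)-60)<15)&(h[...,1]>120)&(h[...,2]>30); m[:, :200]=0; m[:,340:]=0
    y,x=np.nonzero(m); L.append((len(x),round(x.mean(),2),round(y.mean(),2)))
print(L[::2],readout.get_obs()["t"])
E
python3 q.py
```

```text
[(360, np.float64(281.77), np.float64(247.52)), (361, np.float64(281.49), np.float64(247.43)), (369, np.float64(281.57), np.float64(247.18)), (369, np.float64(281.54), np.float64(247.25)), (359, np.float64(281.43), np.float64(247.74)), (372, np.float64(281.74), np.float64(247.26)), (367, np.float64(281.52), np.float64(247.24))] 22.8667
```

```bash
python3 -c "
from station import ctrl; print(ctrl.finish_job())"
```

```text
the job is handed in; nothing more can be done
None
```

The green newton meter hangs by its eye on the stand's hook with the scale facing outward, and the job is handed in at about 23 s of the 72 s allowed.

- **Feeling for the hook:** Closed fingertips touched the bar from above, first at 2.4 N and at most about 11 N. That put the bar's axis at about 211 mm. The camera fit said 207 mm, and I used the touch value.
- **Hanging:** I lifted the meter straight out of the rack and turned it. I then lined up its eye with the rod through the wrist camera and slid it over the hook tip, with no contact felt. Lowering met the bar within 1 mm of the expected height, at about 4 N, and I opened the gripper there.
- **Last checks:**
  - Pictures after release showed the hook through the eye and the gripper clear.
  - From 2.5 to 3 s after release, the meter moved only about half a pixel, which is within noise.
  - The side view straight after release showed a slight lean, which may have been residual swing. I took no later side view.
  - I did not re-measure the other meters or the masses at the end. Nothing I saw suggested they had been touched.

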